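# Stop the dust extractor and lift out its filter cassette

## Robot

A 6-joint arm with a two-finger parallel gripper is mounted at the origin on a cart in front of the work surface, level with it; the furniture and walls round the work are solid. World frame = base frame: x ahead of the robot, y to its left, z up, the work surface at z = 0. Lengths are in mm, angles in degrees, forces in N, time in s.
With the tool pointing down it reaches from about 350 to 850 mm from the base axis. Payload 8.1 kg.
Tool frame: the origin (TCP) lies where the fingers leave the gripper's body, on its centre line; the fingertips stand 73 mm ahead of it and the grasp point (between the pads) lies 54 mm ahead of it; z points along the fingers, y is the line along which they close (so a half turn about z gives the same grasp; the last joint's range is limited). The gripper opens to 85 mm and grips with 20 to 120 N. Pads are 22 mm wide; open, the fingers measure 114 mm over their backs; the gripper's body (76 mm by 85 mm) begins 54 mm behind the grasp point. The pads swing forward as they close: fully open they stand 13 mm farther back than shut.
Start: joints at [65.581, 7.471, 85.268, -0, 87.261, -4.893], TCP at [200.524, 565.505, 303.892] pointing down, gripper open.
Joint ranges: [-169.43, 169.43], [-51.17, 129.36], [1.28, 143.12], [-76.62, 256.62], [0, 156.53], [-152.29, 152.29]. Speed limits (degrees/s): [136.94, 136.94, 159.86, 180, 180, 180].

## Interface

Orientations are given as [roll, pitch, yaw] about the fixed x, y, z axes, in that order (R = Rz(yaw) Ry(pitch) Rx(roll)).
In Python, from bench import sense, optics, r gives the robot as it stands.
- The arm moves only by the tool servo_tool, never from a script. Its argument "plan" is a list that holds one entry, the list of rows, each a list of 5 numbers: the shift along the world's x, y, z in m, then the turn about the world's z in degrees, then the finger opening in m, from 0 to 0.0854. A call has 1 to 10 rows; each row shifts and turns the commanded pose from where the row before left it; what a row does not reach is not made up. A row lasts 1/10 s, in which the tool goes at most 50 mm and 8.59 degrees, less where a joint would pass 70% of its speed; a pose out of reach is approached as far as the arm can. A call is refused whole if a number of a shift passes 0.05 or a number of a turn 8.59, either way. A call with a gripper value outside its range is refused whole. The fingers move at their own pace and stop on an object; "force" is the grip in N (left out, the last holds). Time passes only in rows, so rows that do not move let the fingers close. It gives the time, the measured TCP pose, the force, the opening and the grip force at its end, in the units of the state.
- sense(): the state, without advancing time (a new reading comes with each control period).
- optics.snapshot(name): name is "scene" or "top"; returns a dict with "frame" (420x560x3 uint8, blue, green, red), "fx", "fy", "cx", "cy" (pixels), "cam_to_world" (4x4, takes a point from camera to world coordinates). Camera axes: x right, y down, z forward; pixel columns grow to the right and rows downward; lengths in mm; the calibration is good to about 2 mm. A picture is of the moment at which its call begins. There is no depth.
- r.hand_in(): hands the job in; it is judged then, once.
The state is a dict: "time": time; "joint_pos": joint angles; "qd": joint speeds; "joint_efforts": joint torques, N m; "tool_pos": TCP position; "tcp_rot": TCP orientation; "ft_force": force on the tool from outside, world axes, zero at the start; "wrist_torque": the same for the moment, N m; "finger_gap": finger opening in mm; "grip_force": force on a finger pad.
Only numpy, scipy, OpenCV 4.12 (cv2) and the standard library are available. Lean on these libraries where they do the work, as an engineer would, in place of code of your own. Each camera call takes 0.05 s, during which the arm holds its last target. There are 200 camera calls.

## Task

Switch off the bench dust extractor: push its red stop button fully down and let it spring back up, leaving the green start button alone. Then pinch the two orange side catches of the filter cassette fully in, lift the cassette upright out of its slot until its foot is a few centimetres above the machine, and finish while still holding it up there by the pinched catches, so that I can look at the paper. Leave everything else on the table where it is.

Things in the scene. Friction and masses are not known exactly. Their poses are not given: they have to be found in the camera images.
- extractor: bench dust extractor, light grey box on a dark plinth, 240 (its x) x 190 (y) x 102 mm, fixed. Origin: centre of its underside, at table height; z up, -x is its front with the buttons. Its flat top panel, 6 mm thick, is 100 mm above the origin (rim at the outer edge 2 mm higher). The filter slot in it, 112 mm along x by 44 mm along y, is centred 35 mm behind the origin (+x).
- slot_centre (a point): centre of the filter slot's mouth, in the plane of the machine's top panel (100 mm above the table)
- stop_button_top (a point): centre of the top face of the red round stop button (30 mm across, in a black collar 46 mm across), at rest 22 mm above the top panel, on the front part of the panel, 78 mm ahead of the machine's origin and 45 mm to its -y side; the point moves down with the button
- stop_button (a joint): travel of the red stop button, m: 0 = up, 0.006 = fully down. A spring pushes it back up; it takes 1.5 N to start and 5 N to hold it fully down
- start_button (a joint): travel of the green start button (22 mm across, in a collar 38 mm across, 90 mm to the +y side of the red one, equally high), m: 0 = up, 0.006 = fully down. To be left alone
- cassette: filter cassette, dark frame, pleated cream paper, 0.17 to 0.35 kg. Origin: centre of its foot's underside; axes parallel to the machine's. Below the collar 108 (x) x 41 (y) x 70 mm deep, 1.5 to 2 mm of play in the slot. Collar 124 x 52 x 5 mm rests on the top panel, its underside 70 mm above the origin. Head above it 59 x 32 mm, top 115.5 mm above the origin, an orange catch on each y side.
- cassette_grip (a point): point midway between the two orange catch pads, 97 mm above the cassette's origin (27 mm above the machine's top panel while seated): the middle of the pinch, which closes along the cassette's y
- catch_left_pad (a point): middle of the outer face of the orange pad on the cassette's +y side; the flat ribbed face is upright, 30 mm long (x) and 26 mm high, its lower edge 9 mm above the collar. The pads are 58 mm apart over their outer faces when out and 42 mm when fully in
- catch_right_pad (a point): the same on the cassette's -y side
- catch_left (a joint): how far the +y catch is pushed in, m: 0 = out, 0.008 = fully in; a spring pushes it out: 1.5 N to start, 5.5 N fully in. While out, its hooked nose holds under the slot's edge and the cassette cannot be pulled out; the nose is clear from 0.0065.
- catch_right (a joint): the same for the -y catch
- dust_brush: bystander: dusting brush with red handle, 32 x 191 x 15 mm, lying on the table
- sanding_block: bystander: wooden sanding block, 53 x 97 x 28 mm
- yellow_chisel: bystander: flat chisel with a yellow eight-sided handle, 25 x 221 x 24 mm
- try_square: bystander: try square with rosewood stock and steel blade, 105 x 158 x 18 mm
Mind the look-alikes: they are no part of the job. Of the things that look like the cassette, the largest one is meant.

How it is judged:
By the outcome, as a careful person would: the job done as asked, in the order asked, and still so for the second after the job is handed in, while the arm keeps its last pose, push and grip.
It also fails if it takes over 48 s, if anything falls off the work surface, if the arm or the gripper's body presses on something with over 40 N, if the wrist force passes 120 N, or if a joint passes its speed limit or range.

## Working session

There is one attempt and no reset: what is moved stays moved. The work goes in short steps, Python scripts to look and compute and a tool call to move; the robot and the scene stay as the last step left them, time stands still between calls to the robot, and variables do not carry over. Pictures are saved under pics/ and viewed, at most 10 in all, crops included, and the job is handed in when it is done.

Besides the shell and the picture viewer there is one more tool, called after "Request:" by a JSON object that holds its "fn" and its "kwargs". servo_tool: Moves the arm, as the interface text tells. Its arguments: {"type":"object","properties":{"plan":{"type":"array"},"force":{"type":"number"}},"required":["plan"]}

```bash
mkdir -p pics; python3 - <<'E'
from bench import sense, optics, r
import cv2, numpy as np, pickle
s=sense();print(s)
d={}
for n in("scene","top"):
    d[n]=optics.snapshot(n);cv2.imwrite(f"pics/{n}0.png",d[n]["frame"]);print(n,d[n]["fx"],d[n]["cx"],d[n]["cy"],np.round(d[n]["cam_to_world"],3).tolist())
pickle.dump(d,open("d0.pkl","wb"))
E
```

```text
{'time': 0.0, 'joint_pos': array([ 6.55789881e+01,  7.51562861e+00,  8.53298706e+01,  1.02517035e-03,
        8.72622594e+01, -4.89050880e+00]), 'qd': array([ 0.00773558, -0.04003545,  0.01010552,  0.08814072,  0.03645853,
       -0.03686746]), 'joint_efforts': array([ 2.95771300e-03, -5.69392061e+01, -5.00558710e+01,  5.93634786e-05,
        1.49261701e-02, -2.13213946e-05]), 'tool_pos': array([200.35877438, 565.11038408, 302.83322086]), 'tcp_rot': array([-1.79892721e+02, -1.02067951e-02,  1.60469437e+02]), 'ft_force': array([ 0.22153124, -0.2515032 , -0.73990283]), 'wrist_torque': array([-0.01982675, -0.00669417,  0.00914732]), 'grip_force': 0.0, 'finger_gap': 85.53683204325029}
scene 411.62943109784396 276.2041508170056 203.80750116699434 [[0.476, -0.407, 0.78, -415.139], [-0.879, -0.245, 0.409, -541.114], [0.025, -0.88, -0.474, 713.858], [0.0, 0.0, 0.0, 1.0]]
top 520.0663690291342 274.1220563920335 215.37606736052757 [[0.006, -0.994, 0.107, 437.681], [-1.0, -0.009, -0.022, 7.03], [0.023, -0.107, -0.994, 1346.866], [0.0, 0.0, 0.0, 1.0]]
```

View pics/scene0.png

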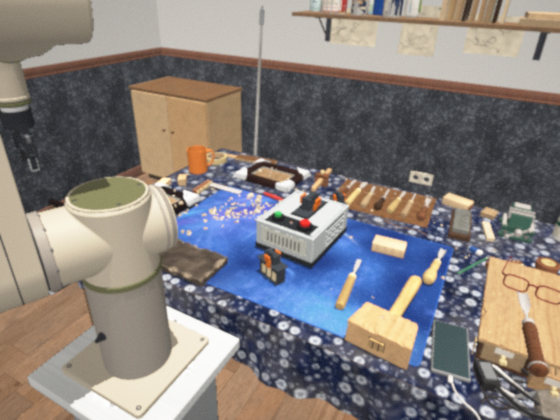

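View pics/top0.png

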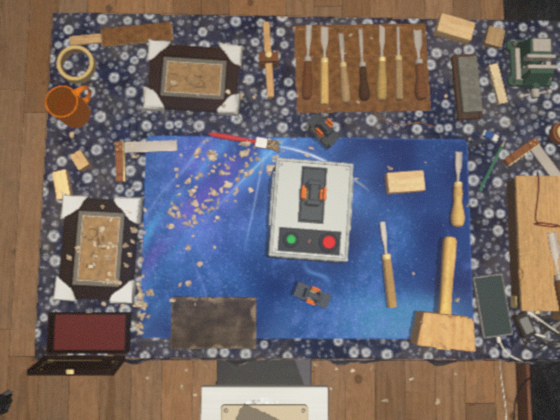

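The top view shows the extractor at (312,210), with red stop at (329,242) and green start at (291,239). Three things look like the cassette: (312,194) in the machine, (312,293) on the mat and (323,130) behind the machine. The one in the slot is the largest and sits on the machine, so it fits the description. I'll measure it and confirm in a crop.

```bash
cat > h.py <<'E'
import numpy as np, cv2
def ray(s,u,v):
    T=s["cam_to_world"];d=T[:3,:3]@np.array([(u-s["cx"])/s["fx"],(v-s["cy"])/s["fy"],1]);return T[:3,3],d
def onz(s,u,v,z):
    o,d=ray(s,u,v);return o+d*(z-o[2])/d[2]
def tri(a,pa,b,pb):
    (o,d),(p,e)=ray(a,*pa),ray(b,*pb)
    k=np.linalg.lstsq(np.c_[d,-e],p-o,rcond=None)[0];A=o+k[0]*d;B=p+k[1]*e
    return (A+B)/2,np.linalg.norm(A-B)
def proj(s,P):
    q=np.linalg.inv(s["cam_to_world"])@np.r_[P,1];return s["fx"]*q[0]/q[2]+s["cx"],s["fy"]*q[1]/q[2]+s["cy"]
def blobs(s,lo,hi,box,amin=6):
    h=cv2.cvtColor(s["frame"],cv2.COLOR_BGR2HSV);m=cv2.inRange(h,np.array(lo),np.array(hi))
    x0,y0,x1,y1=box;k=np.zeros_like(m);k[y0:y1,x0:x1]=m[y0:y1,x0:x1]
    n,_,st,c=cv2.connectedComponentsWithStats(k);return [(np.round(c[i],1),st[i,4],st[i,:4].tolist()) for i in range(1,n) if st[i,4]>=amin]
E
python3 - <<'E'
import pickle;from h import *
d=pickle.load(open("d0.pkl","rb"));t,s=d["top"],d["scene"]
bt=(262,150,362,270);bs=(250,180,352,268)
for n,lo,hi in(("red",(0,150,110),(4,255,255)),("red2",(174,150,110),(180,255,255)),("green",(50,120,60),(85,255,255)),("or",(5,150,120),(18,255,255))):
    print(n,"top",[(c,a,w,np.round(onz(t,*c,122 if n!="or" else 127),1)) for c,a,w in blobs(t,lo,hi,bt)],"\n  scene",blobs(s,lo,hi,bs))
# light-grey box top outline
h=cv2.cvtColor(t["frame"],cv2.COLOR_BGR2HSV);m=cv2.inRange(h,(0,0,140),(180,45,255));k=np.zeros_like(m);k[150:270,262:362]=m[150:270,262:362]
r=cv2.minAreaRect(cv2.findNonZero(k));print(r);print(np.round([onz(t,*p,102) for p in cv2.boxPoints(r)],1))
# dark frame
m=cv2.inRange(h,(0,0,0),(180,255,105));k=np.zeros_like(m);k[163:228,290:336]=m[163:228,290:336]
r=cv2.minAreaRect(cv2.findNonZero(k));print(r);print(np.round(onz(t,*r[0],105),1),np.round([onz(t,*p,105) for p in cv2.boxPoints(r)],1))
a=cv2.resize(t["frame"][150:310,255:365],None,fx=3.6,fy=3.6,interpolation=2);b=cv2.resize(s["frame"][180:290,248:354],None,fx=3.6,fy=3.6,interpolation=2)
o=np.zeros((a.shape[0],a.shape[1]+b.shape[1],3),np.uint8);o[:,:a.shape[1]]=a;o[:b.shape[0],a.shape[1]:]=b;cv2.imwrite("pics/c1.png",o);print(o.shape)
E
```

```text
red top [(array([328.5, 241.8]), np.int32(106), [323, 236, 12, 12], array([ 507.9, -148.9,  122. ]))] 
  scene [(array([272.3, 195.6]), np.int32(34), [265, 193, 16, 6]), (array([304.5, 222.8]), np.int32(64), [299, 219, 11, 8])]
red2 top [] 
  scene []
green top [(array([290.6, 238.8]), np.int32(60), [287, 235, 9, 9], array([514.3, -59.3, 122. ]))] 
  scene [(array([277.5, 214.4]), np.int32(34), [274, 212, 8, 6])]
or top [(array([303.2, 191.9]), np.int32(50), [301, 186, 5, 12], array([625.7, -88.6, 127. ])), (array([322.6, 193.4]), np.int32(56), [320, 188, 6, 11], array([ 622.5, -134.8,  127. ]))] 
  scene [(array([344.6, 194.7]), np.int32(16), [343, 192, 4, 8]), (array([301.9, 197.1]), np.int32(10), [301, 194, 4, 8]), (array([334.5, 196.7]), np.int32(20), [333, 194, 4, 6]), (array([316. , 203.9]), np.int32(61), [313, 198, 7, 13]), (array([277.5, 251.5]), np.int32(16), [275, 250, 6, 4]), (array([267.4, 260.2]), np.int32(67), [264, 254, 7, 14])]
((311.23236083984375, 204.97940063476562), (96.17741394042969, 107.60518646240234), 4.39870548248291)
[[ 476.4   14.6  102. ]
 [ 737.9   -3.1  102. ]
 [ 722.2 -237.9  102. ]
 [ 460.4 -215.   102. ]]
((311.7918395996094, 194.41371154785156), (24.152748107910156, 54.290252685546875), 4.085616588592529)
[ 623.1 -111.2  105. ] [[ 559.2  -77.4  105. ]
 [ 691.5  -86.6  105. ]
 [ 687.8 -145.3  105. ]
 [ 555.5 -135.4  105. ]]
(576, 778, 3)
```

View pics/c1.png

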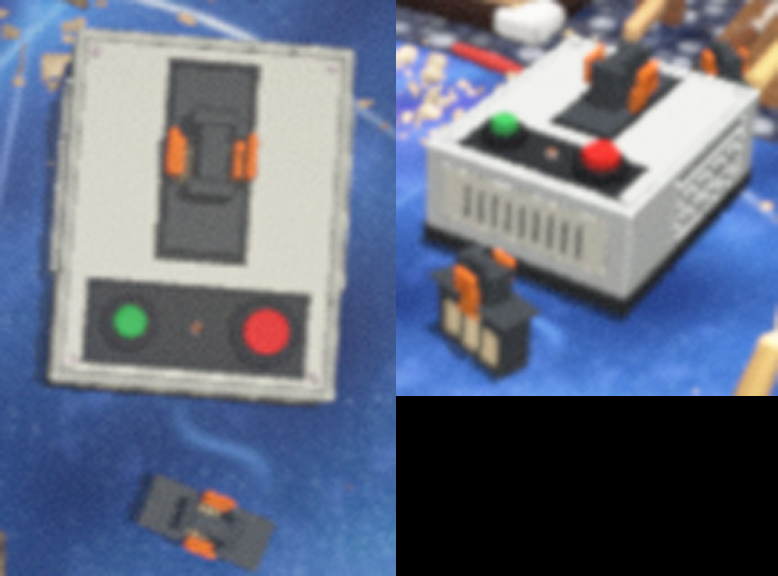

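Everything agrees: the red to green spacing is 90 mm, the collar measures about 132 x 58 mm (blurred edges), and the grip point from the pads matches the one from the buttons within 1 mm. The crop confirms the cassette in the slot, with its catches on both sides. Yaw is about -4.05°, red is at (508,-149) and the grip point at (623.7,-111.8).

Request:
{"fn": "servo_tool", "kwargs": {"plan": [[[0.018, -0.042, 0, 7.75, 0], [0.018, -0.042, 0, 7.75, 0], [0.018, -0.042, 0, 0, 0], [0.018, -0.042, 0, 0, 0], [0.018, -0.042, 0, 0, 0], [0.018, -0.042, 0, 0, 0], [0.018, -0.042, 0, 0, 0], [0.018, -0.042, 0, 0, 0], [0.018, -0.042, 0, 0, 0], [0.018, -0.042, 0, 0, 0]]], "force": 40}}

```text
time: 1.1
tool_pos: [380.6, 143.7, 303.7]
tcp_rot: [180.0, 0.0, 176.0]
ft_force: [0.8, 0.1, 0.7]
finger_gap: -0.0
grip_force: 0.0
```

Request:
{"fn": "servo_tool", "kwargs": {"plan": [[[0.018, -0.042, 0, 0, 0], [0.018, -0.042, 0, 0, 0], [0.018, -0.042, 0, 0, 0], [0.018, -0.042, 0, 0, 0], [0.018, -0.042, 0, 0, 0], [0.018, -0.042, 0, 0, 0], [0.018, -0.042, 0, 0, 0], [0, 0, -0.03, 0, 0], [0, 0, -0.03, 0, 0], [0, 0, 0, 0, 0]]]}}

```text
time: 2.1
tool_pos: [503.9, -147.9, 238.5]
tcp_rot: [179.8, -0.5, 175.9]
ft_force: [-0.4, -0.4, -1.8]
finger_gap: -0.3
grip_force: 0.0
```

```bash
python3 - <<'E'
from bench import sense, optics
from h import *
s=optics.snapshot("scene");t=optics.snapshot("top");q=sense();print(q["tool_pos"],q["tcp_rot"],q["time"])
a=cv2.resize(s["frame"][150:280,240:370],None,fx=4,fy=4,interpolation=2);cv2.imwrite("pics/c2.png",a)
print(proj(s,q["tool_pos"]-[0,0,73]),proj(s,[508,-149,122]))
E
```

```text
[ 506.02528899 -148.219098    243.59832374] [ 1.79962570e+02 -1.11708627e-01  1.75978052e+02] 2.2
(np.float64(304.9713611730852), np.float64(206.3432246056244)) (np.float64(304.5229377407699), np.float64(221.23882638860522))
```

View pics/c2.png

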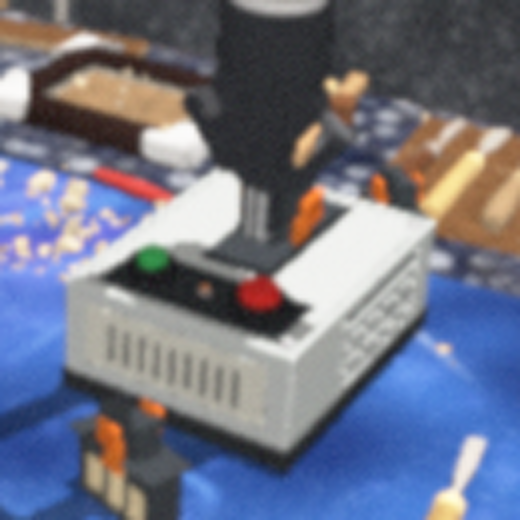

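The tips show at about (304,210), right above the red button at (304.5,222). I'll go down gently.

Request:
{"fn": "servo_tool", "kwargs": {"plan": [[[0.0015, -0.001, -0.02, 0, 0], [0, 0, -0.02, 0, 0], [0, 0, -0.004, 0, 0], [0, 0, 0, 0, 0], [0, 0, -0.002, 0, 0], [0, 0, -0.002, 0, 0], [0, 0, -0.001, 0, 0], [0, 0, -0.001, 0, 0], [0, 0, 0, 0, 0]]]}}

```text
time: 3.1
tool_pos: [508.2, -149.6, 194.2]
tcp_rot: [-180.0, 0.0, 176.0]
ft_force: [-0.3, -0.4, 2.0]
finger_gap: 0.2
grip_force: 0.8
```

Request:
{"fn": "servo_tool", "kwargs": {"plan": [[[0, 0, -0.001, 0, 0], [0, 0, -0.001, 0, 0], [0, 0, -0.001, 0, 0], [0, 0, -0.001, 0, 0], [0, 0, 0, 0, 0]]]}}

```text
time: 3.6
tool_pos: [508.2, -149.6, 190.1]
tcp_rot: [-180.0, 0.0, 176.0]
ft_force: [0.1, 0.6, 5.5]
finger_gap: -0.2
grip_force: 2.0
```

Request:
{"fn": "servo_tool", "kwargs": {"plan": [[[0, 0, -0.001, 0, 0], [0, 0, -0.001, 0, 0], [0, 0, 0, 0, 0]]]}}

```text
time: 3.9
tool_pos: [508.3, -149.6, 188.6]
tcp_rot: [-180.0, 0.0, 176.0]
ft_force: [-1.2, 1.0, 8.6]
finger_gap: -0.3
grip_force: 4.2
```

Request:
{"fn": "servo_tool", "kwargs": {"plan": [[[0, 0, -0.001, 0, 0], [0, 0, 0, 0, 0], [0, 0, 0.005, 0, 0], [0, 0, 0.02, 0, 0], [0, 0, 0.04, 0, 0], [0.029, 0.0095, 0, 0, 0.0854], [0.029, 0.0095, 0, 0, 0.0854], [0.029, 0.0095, 0, 0, 0.0854], [0.0285, 0.0095, 0, 0, 0.0854], [0, 0, 0, 0, 0.0854]]]}}

```text
time: 4.9
tool_pos: [625.1, -110.0, 250.0]
tcp_rot: [179.9, -0.1, 176.1]
ft_force: [-1.8, -0.4, 0.3]
finger_gap: 72.3
grip_force: 0.0
```

Request:
{"fn": "servo_tool", "kwargs": {"plan": [[[0, 0, 0, 0, 0.0854], [0, 0, 0, 0, 0.0854]]]}}

```text
time: 5.1
tool_pos: [622.6, -111.7, 251.2]
tcp_rot: [180.0, -0.1, 176.0]
ft_force: [-0.4, 0.3, -0.5]
finger_gap: 85.6
grip_force: 0.0
```

```bash
python3 - <<'E'
from bench import sense, optics
from h import *
s=optics.snapshot("scene");t=optics.snapshot("top");q=sense();print(q["tool_pos"],q["tcp_rot"],q["time"],q["ft_force"])
for c in blobs(s,(0,150,110),(4,255,255),(285,205,320,240)):print(c)
a=cv2.resize(s["frame"][150:270,240:370],None,fx=4,fy=4,interpolation=2);cv2.imwrite("pics/c3.png",a)
print(proj(s,q["tool_pos"]-[0,0,54]),proj(s,[623.7,-111.8,127]))
E
```

```text
[ 622.72940248 -111.93271613  251.84577872] [-1.79992456e+02 -2.82020941e-02  1.75936135e+02] 5.2 [-0.67667896  0.1584075   0.75340765]
(array([304.6, 222.8]), np.int32(64), [300, 219, 10, 8])
(np.float64(310.9284397810784), np.float64(179.24675928105628)) (np.float64(309.5282227324594), np.float64(200.0820930969624))
```

View pics/c3.png

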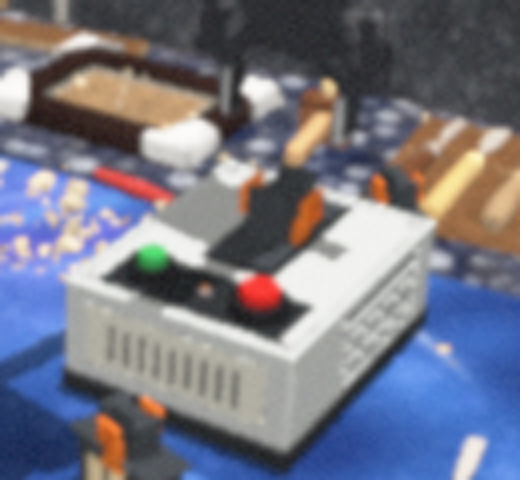

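The red button is back at its rest pixel (304.6,222.8). The open fingers straddle the cassette head, so I'll descend and pinch.

Request:
{"fn": "servo_tool", "kwargs": {"plan": [[[0.001, 0, -0.03, 0, 0.0854], [0, 0, -0.03, 0, 0.0854], [0, 0, -0.012, 0, 0.0854], [0, 0, 0, 0, 0.0854], [0, 0, 0, 0, 0.07], [0, 0, 0, 0, 0.06], [0, 0, 0, 0, 0.05], [0, 0, 0, 0, 0.035], [0, 0, 0, 0, 0.035], [0, 0, 0, 0, 0.035]]], "force": 35}}

```text
time: 6.2
tool_pos: [626.1, -111.6, 183.1]
tcp_rot: [-180.0, 0.3, 176.0]
ft_force: [-0.6, 1.0, 9.0]
finger_gap: 37.1
grip_force: 36.7
```

Request:
{"fn": "servo_tool", "kwargs": {"plan": [[[0, 0, 0, 0, 0.035], [0, 0, 0, 0, 0.035], [0, 0, 0, 0, 0.035]]]}}

```text
time: 6.5
tool_pos: [626.1, -111.6, 183.1]
tcp_rot: [-180.0, 0.3, 176.0]
ft_force: [-1.5, 1.1, 10.2]
finger_gap: 37.0
grip_force: 36.7
```

```bash
python3 - <<'E'
from bench import sense, optics
from h import *
s=optics.snapshot("scene");t=optics.snapshot("top");q=sense();print(q["tool_pos"],q["tcp_rot"],q["time"],q["ft_force"],q["wrist_torque"],q["finger_gap"])
a=cv2.resize(s["frame"][150:240,262:372],None,fx=6,fy=6,interpolation=2);cv2.imwrite("pics/c4.png",a)
for n,z in(("tip",73),("grasp",54)):print(n,np.round((np.array(proj(s,q["tool_pos"]-[0,0,z]))-[262,150])*6))
E
```

```text
[ 626.09565432 -111.59025969  183.11989945] [-179.96910769    0.27179977  175.98826813] 6.6 [-0.79517084  1.52727172 10.45195186] [ 0.32066178  0.21253014 -0.01754178] 37.324067309631374
tip [285. 327.]
grasp [287. 295.]
```

View pics/c4.png

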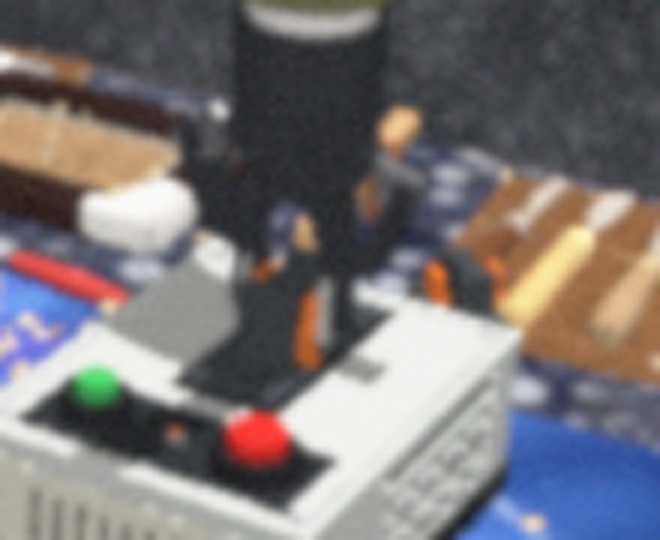

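Both orange pads have moved inward by about 3 px, roughly 8 mm, with a finger on the outside of each. I'll lift in small steps and watch the force.

Request:
{"fn": "servo_tool", "kwargs": {"plan": [[[0, 0, 0.002, 0, 0.035], [0, 0, 0.002, 0, 0.035], [0, 0, 0.002, 0, 0.035], [0, 0, 0.002, 0, 0.035], [0, 0, 0, 0, 0.035]]]}}

```text
time: 7.1
tool_pos: [624.5, -111.5, 188.0]
tcp_rot: [-180.0, -0.0, 176.0]
ft_force: [0.4, 0.6, -2.6]
finger_gap: 36.9
grip_force: 35.3
```

Request:
{"fn": "servo_tool", "kwargs": {"plan": [[[0, 0, 0.004, 0, 0.035], [0, 0, 0.006, 0, 0.035], [0, 0, 0.006, 0, 0.035], [0, 0, 0.004, 0, 0.035], [0, 0, 0, 0, 0.035]]]}}

```text
time: 7.6
tool_pos: [625.0, -111.6, 209.2]
tcp_rot: [-180.0, 0.1, 176.0]
ft_force: [-0.7, -1.1, -1.6]
finger_gap: 37.2
grip_force: 35.4
```

```bash
python3 - <<'E'
from bench import sense, optics
from h import *
s=optics.snapshot("scene");q=sense();print(q["tool_pos"],q["tcp_rot"],q["time"],q["ft_force"],q["wrist_torque"],q["finger_gap"])
a=cv2.resize(s["frame"][150:240,262:372],None,fx=6,fy=6,interpolation=2);cv2.imwrite("pics/c5.png",a)
E
```

```text
[ 624.77547008 -111.57585737  208.57455222] [-1.79988297e+02  5.56070832e-02  1.75972733e+02] 7.65 [-0.89106767  0.45521391 -2.72495466] [-0.0433363   0.01228923 -0.06038373] 37.4682769155551
```

View pics/c5.png

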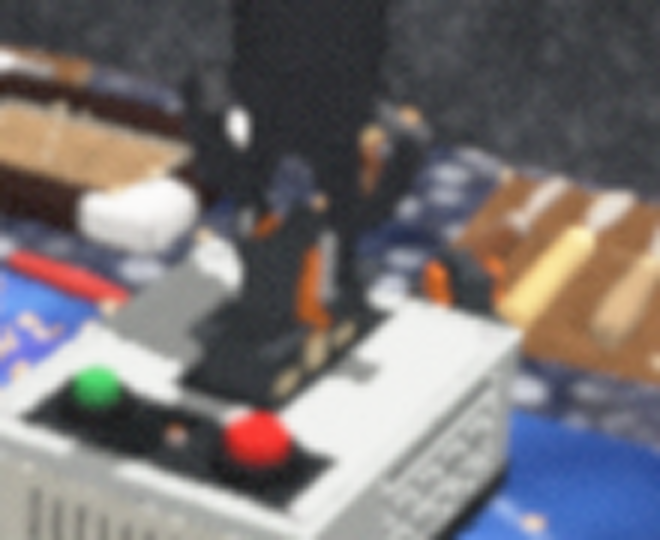

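The cassette is rising upright, with the cream paper showing under the collar at crop (315,350). Another 84 mm puts the foot about 39 mm above the panel.

Request:
{"fn": "servo_tool", "kwargs": {"plan": [[[0, 0, 0.006, 0, 0.035], [0, 0, 0.01, 0, 0.035], [0, 0, 0.01, 0, 0.035], [0, 0, 0.01, 0, 0.035], [0, 0, 0.01, 0, 0.035], [0, 0, 0.01, 0, 0.035], [0, 0, 0.01, 0, 0.035], [0, 0, 0.01, 0, 0.035], [0, 0, 0.005, 0, 0.035], [0, 0, 0.003, 0, 0.035]]]}}

```text
time: 8.65
tool_pos: [624.7, -111.6, 292.7]
tcp_rot: [-180.0, 0.0, 176.0]
ft_force: [0.1, -0.0, -2.0]
finger_gap: 37.4
grip_force: 35.6
```

Request:
{"fn": "servo_tool", "kwargs": {"plan": [[[0, 0, 0, 0, 0.035], [0, 0, 0, 0, 0.035], [0, 0, 0, 0, 0.035], [0, 0, 0, 0, 0.035], [0, 0, 0, 0, 0.035]]]}}

```text
time: 9.15
tool_pos: [624.4, -111.5, 291.6]
tcp_rot: [180.0, -0.0, 176.0]
ft_force: [0.6, -0.4, -2.9]
finger_gap: 36.7
grip_force: 35.6
```

```bash
python3 - <<'E'
from bench import sense, optics
from h import *
s=optics.snapshot("scene");q=sense();print(q["tool_pos"],q["tcp_rot"],q["time"],q["ft_force"],q["wrist_torque"],q["finger_gap"],q["grip_force"])
a=cv2.resize(s["frame"][110:260,240:372],None,fx=4,fy=4,interpolation=2);cv2.imwrite("pics/c6.png",a)
R=np.array([[.9975,.0706],[-.0706,.9975]])
for c in((-54,-20.5),(54,-20.5),(-54,20.5)):
    p=np.r_[R@c+[624.8,-111.6],139];print(c,np.round((np.array(proj(s,p))-[240,110])*4))
E
```

```text
[ 624.45144035 -111.46128235  291.65241388] [ 1.79995256e+02 -2.07322646e-02  1.75975269e+02] 9.2 [-0.31753861  0.19013166 -2.66890066] [ 0.00516167 -0.00324424  0.02473864] 36.93514837181492 35.64462125301361
(-54, -20.5) [269. 381.]
(54, -20.5) [335. 327.]
(-54, 20.5) [221. 366.]
```

View pics/c6.png

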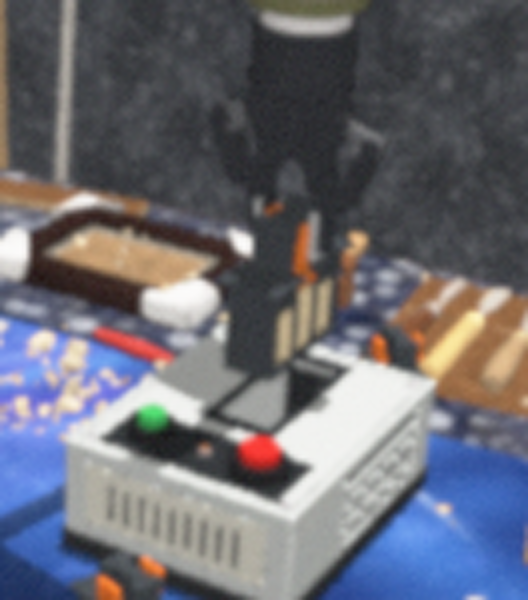

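The cassette hangs upright clear of the empty slot. Its lowest foot corner is near (272,375) against (269,381) expected, so the foot is about 4 cm above the panel. The red button is up.

```bash
python3 -c "
from bench import r
print(r.hand_in())"
```

```text
the job is handed in; nothing more can be done
None
```

I handed the job in with the cassette held upright by its pinched catches, its foot about 4 cm above the machine; before that I pushed the red stop button fully down and it sprang back, and nothing else was touched.

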